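Fit the tube block into the thermoshaker against its block switch

TASK

Fit the low tube block with the 24 small holes into the nest on top of the thermoshaker: its rear edge goes against the spring roller lever of the block switch and pushes it back, and its front edge drops down behind the front ledge, so that the block lies flat on the platform and keeps the lever pressed. The shaking platform is loose in its stroke and gives way before it stands firm, so push until you feel the rubber rear stops but do not ram them, and leave the taller block, the bench timer and the rack of tubes where they stand.

Things in the scene. Friction and masses are not known exactly. Their poses are not given: they have to be found in the camera images.
- block24_center (a point): Centre (23 mm above the underside) of the loose aluminium block to be fitted: 108 mm long (its x), 62 mm wide (y), 46 mm high (z), 0.4 to 0.6 kg, flat sides and underside, 24 small holes of 11 mm in its top. It starts upright on the table and is the same either way round.
- block8_center (a point): Centre (31 mm above the underside) of the other aluminium block, a bystander: same 108 x 62 mm footprint but 62 mm high, with 8 large holes of 17 mm. Leave it alone.
- nest (a point): Middle of the block nest, on top of the flat platform (90 mm above the table, 164 x 134 mm) of a thermoshaker, a fixed white box 250 x 186 mm whose place and yaw vary. x to its rear, away from its sloping control panel (lower than the platform), y left, z up. The platform shakes to and fro along x: at rest it slides loosely in its 30 mm stroke at 1 to 2 N, wherever it was left, and stands firm at the ends.
- ledge (a point): Front ledge of the nest: 44 mm wide, 8 mm high, 7 mm thick. This point is the middle of the top edge of its rear face, 55 mm in front of the nest middle and 8 mm above the platform; axes as the nest. A block whose front edge still rides on it is tilted by about 0.08 rad. From its rear face to the uncompressed rear stops is 109.5 mm: 1.5 mm more than the block.
- guide (a point): Foot of the inner face of the rear left side guide; axes as the nest. Four such guides, 12 mm high and flared outwards, stand 31 to 51 mm in front of and behind the nest middle, 67 mm apart across the nest at the foot (74 mm at the top); between them the sides are open for fingers. The block goes in with its long side along the nest's x. Guides, ledge, stops and lever ride on the platform.
- roller (a point): Axis of the lever's roller (12 mm diameter, 10 mm wide), 20 mm above the platform on the nest's middle line. With the lever free its front stands 6.5 mm in front of the rear stops' faces. Only a push to the rear moves the lever, pressing down on the roller does not.
- switch_lever (a joint): Angle of the hinged roller lever of the block switch, rad: 0 when free, grows as its roller is pushed to the rear (about 0.2 with the block home against the front ledge, 0.25 to 0.35 with the block pushed into the rear stops, end of travel 0.40). A spring returns it: 2 N to start at the roller, 3 to 4 N with the block home. The switch makes at 0.12.
- tube_rack_center (a point): Middle of an orange rack of capped tubes, 100 x 170 mm, 118 mm high, bystander; the point is 50 mm above its foot.
- timer: A flat white bench timer, 62 x 70 mm, 16 mm high, lying on the table, bystander; origin at the centre of its underside.
- rear_stop: Two low rubber buffers, 12 mm high, 23 mm left and right of the nest's middle line, the rear stops of the nest: front faces 55 mm behind the nest middle, 3 mm of give at 8 N per mm, then rigid. The origin is at the nest middle, axes as the nest. Before they are felt, the block's friction and the lever resist with 5 to 9 N in all. More than 25 N of the block against them is ramming.

How it is judged (in metres and radians):
At the end, for the whole second after the job is handed in: The 24-hole block lies flat on the platform in the nest (tilt under 0.03 rad, centre within 8 mm of the nest middle and 20 to 26 mm above the platform, long side along the nest within 0.08 rad), at rest, and keeps the switch lever pressed beyond 0.12 rad (value of joint switch_lever above 0.12 rad and angle between block24_center's own z axis and vertical below 0.03 rad and angle between the x axis of block24_center and the x axis of nest, either way round below 0.08 rad and z of block24_center in the frame of nest between 0.02 and 0.026 m and horizontal distance between block24_center and nest below 0.008 m and linear speed of block24 below 0.01 m/s); the robot touches nothing.
It fails at once if the block is rammed against the rear stops with more than 25 N (contact force between rear_stop and block24 above 25 N).
It fails at once if the taller block is moved by more than 25 mm (distance of block8_center from where it was at the start of the episode above 0.025 m).
It fails at once if the bench timer or the tube rack is moved by more than 30 mm (distance of any of timer, tube_rack_center from where it was at the start of the episode above 0.03 m).
It also fails if it takes over 58 s, if anything falls off the work surface, if the arm or the gripper's body presses on something with over 40 N, if the wrist force passes 120 N, or if a joint passes its speed limit or range.

ROBOT

A 7-joint arm with a two-finger parallel gripper is mounted at the origin on the work surface. World frame = base frame: x ahead of the robot, y to its left, z up, the work surface at z = 0. Lengths are in mm, angles in rad, forces in N, time in s.
With the tool pointing down it reaches from about 400 to 875 mm from the base axis. Payload 4.4 kg.
Tool frame: the origin (TCP) lies on the centre line of the jaws, within the pads' length; the fingertips stand 19 mm ahead of it and the grasp point (between the pads) is the TCP; z points along the fingers, y is the line along which they close (so a half turn about z gives the same grasp; the last joint's range is limited). The gripper opens to 85 mm and grips with 20 to 120 N. Pads are 22 mm wide; open, the fingers measure 114 mm over their backs; the gripper's body (76 mm by 85 mm) begins 54 mm behind the grasp point. The pads swing forward as they close: fully open they stand 13 mm farther back than shut.
Start: joints at [-1.257, 0.628, 0.038, 1.517, -0.027, 0.996, -0.02], TCP at [240.956, 603.703, 250.313] pointing down, gripper open.
Joint ranges: [-3.06, 3.06], [-0.37, 2.12], [-1.25, 1.32], [0.18, 2.47], [-1.1, 4.24], [0.23, 1.98], [-2.94, 2.94]. Speed limits (rad/s): [2.57, 2.57, 3.14, 3.14, 3.14, 3.14, 3.14].

INTERFACE

Orientations are given as [roll, pitch, yaw] about the fixed x, y, z axes, in that order (R = Rz(yaw) Ry(pitch) Rx(roll)).
In Python, from cell import ctrl, viewer, silhouettes gives the robot as it stands.
- The arm moves only by the shell command python3 -m creep 'ROWS'. ROWS is JSON, a list of rows, each an object with "jaw": the gripper command: -1 is shut, 1 is fully open, values between are in proportion; "xyz": the shift along the tool's x, y, z in mm, a list of three; "angular": the turn, a rotation vector about the tool's x, y, z in rad, a list of three. In form: [{"jaw": jaw, "xyz": [tx, ty, tz], "angular": [rx, ry, rz]}, ...]. A call has 1 to 12 rows; each row is the pose to reach, as a shift and turn from the pose commanded when the call began, along the tool's axes at that moment; what a row does not reach only later rows make up. A row lasts 1/8 s, in which the tool goes at most 62.5 mm and 10.7 degrees, less where a joint would pass 70% of its speed; a pose out of reach is approached as far as the arm can. A call with a gripper value outside its range is refused whole. The fingers move at their own pace and stop on an object; the grip force is fixed at half the most. Time passes only in rows, so rows that repeat a pose let the fingers close. It gives the time, the measured TCP pose, the force, the opening and the grip force at its end, in the units of the state.
- ctrl.read_state(): the state, without advancing time (a new reading comes with each control period).
- viewer.get_image(name): name is "side" or "top" or "wrist"; returns (picture, depth): 400x640x3 uint8, red, green, blue; 400x640 float32, mm along the optical axis (not along the pixel's ray), 0 where there is no reading.
- viewer.camera_model(name): a dict with "fx", "fy", "cx", "cy" (pixels), "T" (4x4, takes a point from camera to world coordinates). Camera axes: x right, y down, z forward; pixel columns grow to the right and rows downward; lengths in mm; the calibration is good to about 2 mm. A picture is of the moment at which its call begins: read the wrist's pose just before it. camera_model takes no time and is no camera call; for the wrist camera it gives the pose at the moment of the call.
- ctrl.finish_job(): hands the job in; it is judged then, once.
Trained networks look in the newest picture that a camera, given by its name, has taken for a name from the list of things; names that differ only in an ending like _2 or _b are one class to them, and where a whole thing is asked for, a point or a joint stands for the part that bears it (a point fixed in the world has none). Each returns a list of dicts, best first, with "score" (0 to 1); they miss things now and then, are a little off and sometimes report something else, mostly with a low value. They report only what shows in the picture. A call takes as long as a camera call.
- silhouettes(camera, target): "pixels" (400x640 bool, what is visible of it) and "xy" ([column, row] in pixels, amid what is visible of it).
The state is a dict: "clock": time; "qpos": joint angles; "qd": joint speeds; "tau": joint torques, N m; "eef_pos": TCP position; "tool_rot": TCP orientation; "force": force on the tool from outside, world axes, zero at the start; "torque": the same for the moment, N m; "width": finger opening in mm; "gripper_force": force on a finger pad.
Only numpy, scipy, OpenCV 4.12 (cv2) and the standard library are available. Lean on these libraries where they do the work, as an engineer would, in place of code of your own. Each camera call takes 0.05 s, during which the arm holds its last target. There are 200 camera calls.

## Working session

There is one attempt and no reset: what is moved stays moved. The work goes in short steps, Python scripts to look and compute and a shell command to move; the robot and the scene stay as the last step left them, time stands still between calls to the robot, and variables do not carry over. Pictures are saved under pics/ and viewed, at most 10 in all, crops included, and the job is handed in when it is done.

```bash
ls; mkdir -p pics
cat > h.py <<'E'
import numpy as np, cv2
from cell import ctrl, viewer, silhouettes
def cloud(cam, d, m=None):
    c=viewer.camera_model(cam); v,u=np.nonzero((d>0) if m is None else (m&(d>0))); z=d[v,u]
    p=np.c_[(u-c["cx"])/c["fx"]*z,(v-c["cy"])/c["fy"]*z,z,np.ones(len(z))]
    return (p@c["T"].T)[:,:3]
def save(cam,n):
    im,d=viewer.get_image(cam); cv2.imwrite(f"pics/{n}.png",im[:,:,::-1]); return im,d
E
python3 - <<'E'
from h import *
s=ctrl.read_state(); print({k:np.round(v,3) for k,v in s.items()})
ims=[]
for cam in ("top","side"):
    im,d=save(cam,cam+"0"); np.save(cam+"0.npy",d)
    for n in ("block24_center","block8_center","nest","ledge","guide","roller","rear_stop","tube_rack_center","timer","switch_lever"):
        for r in silhouettes(cam,n)[:2]:
            p=cloud(cam,d,r["pixels"])
            if len(p)<3: continue
            print(cam,n,round(r["score"],2),np.round(r["xy"]),r["pixels"].sum(),np.round(np.median(p,0)),np.round(np.percentile(p,5,axis=0)),np.round(np.percentile(p,95,axis=0)))
E
```

```text
pics
{'clock': np.float64(0.0), 'qpos': array([-1.257,  0.629,  0.038,  1.518, -0.027,  0.996, -0.02 ]), 'qd': array([-0.001, -0.001, -0.001, -0.001, -0.   ,  0.   , -0.   ]), 'tau': array([-1.0000e-03, -5.6340e+01,  1.2260e+00, -1.9345e+01,  1.1000e-02,
        1.1000e-02,  0.0000e+00]), 'eef_pos': array([240.733, 603.164, 249.384]), 'tool_rot': array([-3.14 ,  0.   ,  2.762]), 'force': array([-0.972,  0.729, -0.115]), 'torque': array([ 0.003,  0.   , -0.01 ]), 'gripper_force': np.float64(0.0), 'width': np.float64(85.389)}
top block8_center 0.79 [472. 222.] 1196 [ 527. -352.   61.] [ 480. -391.   19.] [ 575. -317.   65.]
top nest 0.73 [293. 192.] 3306 [611. 124.  90.] [538.  61.  86.] [685. 187. 101.]
top ledge 0.78 [293. 191.] 3193 [611. 124.  90.] [539.  62.  86.] [685. 184. 101.]
top guide 0.69 [289. 187.] 3191 [612. 124.  90.] [541.  62.  86.] [685. 184. 101.]
top tube_rack_center 0.61 [178. 206.] 2606 [568. 428.  55.] [520. 354.  28.] [621. 504. 118.]
top timer 0.92 [414. 163.] 551 [ 686. -218.   16.] [ 657. -250.   11.] [ 716. -187.   20.]
top switch_lever 0.6 [178. 207.] 2712
[... 177 characters left out ...]
[390. 132.] 1119 [ 523. -341.   51.] [ 474. -382.    7.] [ 578. -312.   64.]
side nest 0.84 [295. 226.] 3841 [610. 134.  90.] [538.  64.  87.] [682. 189. 102.]
side ledge 0.83 [296. 226.] 3725 [610. 134.  90.] [538.  66.  87.] [681. 190. 102.]
side ledge 0.57 [401. 179.] 1149 [ 442. -171.   44.] [ 395. -218.    6.] [ 489. -158.   48.]
side guide 0.64 [297. 224.] 3780 [608. 133.  90.] [537.  62.  87.] [681. 187. 102.]
side tube_rack_center 0.58 [244. 364.] 4707 [565. 421.  55.] [529. 362.  29.] [625. 474. 118.]
side tube_rack_center 0.25 [274. 228.] 30 [652. 155. 101.] [649. 107.  93.] [663. 162. 103.]
side timer 0.92 [321. 150.] 409 [ 685. -213.   15.] [ 655. -248.    6.] [ 716. -183.   18.]
```

View pics/top0.png

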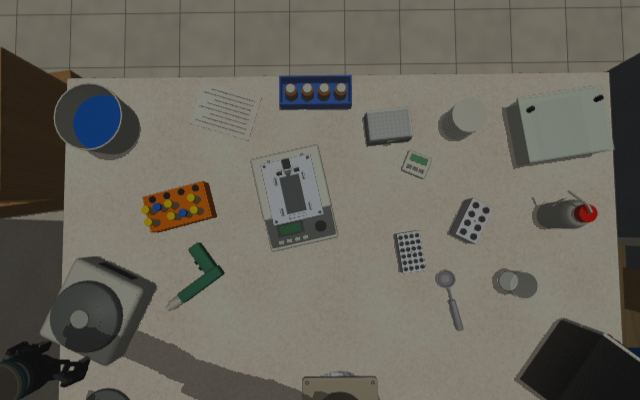

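View pics/side0.png

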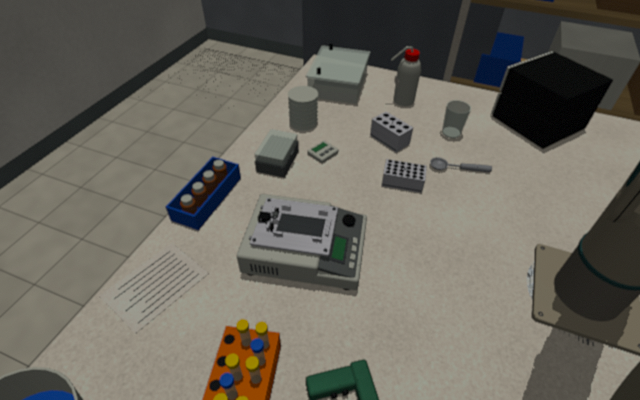

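The top view shows the 24-hole block at about (411,251), and the shaker at (293,192) with its lever at the rear (286,163) and its panel at (300,232). The tall block is at (472,222) and the timer at (416,163). The side view agrees with this. Next I'll fit the block and nest poses from depth.

```bash
cat >> h.py <<'E'
def rect(p):
    (c,s,a)=cv2.minAreaRect(p[:,:2].astype(np.float32)); 
    if s[0]<s[1]: s=s[::-1]; a+=90
    a=(a+90)%180-90
    return np.round(c,1),np.round(s,1),round(np.radians(a),3)
E
python3 - <<'E'
from h import *
for cam in ("top","side"):
    d=np.load(cam+"0.npy"); P=cloud(cam,d)
    b=P[(abs(P[:,0]-442)<80)&(abs(P[:,1]+185)<70)&(P[:,2]>38)&(P[:,2]<56)]; print(cam,"b24",rect(b),b[:,2].max(),len(b))
    near=P[(abs(P[:,0]-612)<150)&(abs(P[:,1]-124)<130)]
    for lo,hi in ((72,82),(82,96),(60,84)):
        q=near[(near[:,2]>lo)&(near[:,2]<hi)]; print(lo,hi,rect(q),len(q))
    print(np.histogram(near[:,2],bins=np.arange(0,130,4)))
    q=near[near[:,2]>97]; print(np.round(q[::max(1,len(q)//60)]).astype(int).tolist())
E
```

```text
top b24 (array([ 444.6, -193.2]), array([108.2,  62.6]), np.float64(0.141)) 53.25802350172603 946
72 82 (array([605.6, 121.9]), array([223.8, 184.9]), np.float64(0.209)) 1468
82 96 (array([617.8, 114.7]), array([171.1, 153.6]), np.float64(0.217)) 2927
60 84 (array([598.9, 120.4]), array([239. , 186.1]), np.float64(0.215)) 2407
(array([1229,   72,    0,    0,    0,    0,    0,    0,    0,    0,    6,
         40,  211,  365,  299,  337,  304,  287,  933,  511,   35,  599,
       1967,  350,   80,   97,   65,    7,   18,    3,    0,    0]), array([  0,   4,   8,  12,  16,  20,  24,  28,  32,  36,  40,  44,  48,
        52,  56,  60,  64,  68,  72,  76,  80,  84,  88,  92,  96, 100,
       104, 108, 112, 116, 120, 124, 128]))
[[690, 138, 104], [688, 149, 102], [688, 138, 104], [685, 149, 105], [685, 138, 108], [686, 129, 98], [683, 141, 103], [682, 130, 106], [680, 141, 106], [680, 131, 104], [677, 141, 107], [678, 131, 103], [675, 141, 104], [674, 130, 107], [672, 141, 106], [672, 130, 109], [669, 143, 106], [670, 131, 105], [670, 115, 103], [670, 105, 103], [668, 136, 101], [667, 118,
[... 1905 characters left out ...]
 [684, 143, 106], [673, 141, 108], [669, 128, 97], [649, 137, 114], [682, 146, 106], [673, 141, 106], [656, 138, 109], [687, 150, 105], [678, 146, 105], [669, 141, 104], [651, 138, 109], [681, 148, 103], [672, 143, 101], [652, 141, 108], [678, 147, 100], [667, 145, 103], [546, 90, 98], [664, 142, 98], [547, 93, 98], [548, 97, 98], [548, 100, 98], [653, 149, 100], [659, 156, 102], [651, 149, 98], [659, 160, 103], [650, 155, 102], [659, 165, 105], [649, 157, 101], [657, 165, 102], [648, 159, 100], [649, 162, 100], [637, 167, 101], [543, 125, 98], [634, 168, 100], [625, 163, 99], [630, 168, 99], [562, 150, 102], [557, 152, 103], [547, 149, 103], [556, 153, 100], [546, 150, 102], [544, 149, 99]]
```

```bash
cat >> h.py <<'E'
from scipy.spatial.transform import Rotation as Ro
def go(xyz,yaw,pos=None,rpy=None):
    s=ctrl.read_state(); R=Ro.from_euler("xyz",s["tool_rot"] if rpy is None else rpy)
    p=s["eef_pos"] if pos is None else pos
    T=Ro.from_euler("xyz",[np.pi,0,yaw])
    print("xyz",np.round(R.inv().apply(np.array(xyz)-p),1),"ang",np.round((R.inv()*T).as_rotvec(),4))
E
python3 - <<'E'
from h import *
c=viewer.camera_model("wrist"); s=ctrl.read_state(); R=Ro.from_euler("xyz",s["tool_rot"]).as_matrix()
print(c["fx"],np.round(R.T@(c["T"][:3,3]-s["eef_pos"]),1)); print(np.round(R.T@c["T"][:3,:3],3))
go([610,123,330],3.356,np.array([240.956,603.703,250.313]),[np.pi,0,2.762])
E
```

```text
286.68331804204746 [  69.    -0.2 -124.1]
[[ 0.    -0.963 -0.268]
 [ 1.     0.    -0.   ]
 [ 0.    -0.268  0.963]]
xyz [-520.9 -309.7  -79.7] ang [ 0.     0.    -0.594]
```

```bash
python3 -m creep '[{"jaw":1,"xyz":[-260,-155,-40],"angular":[0,0,-0.3]},{"jaw":1,"xyz":[-521,-310,0],"angular":[0,0,-0.594]},{"jaw":1,"xyz":[-521,-310,0],"angular":[0,0,-0.594]},{"jaw":1,"xyz":[-521,-310,0],"angular":[0,0,-0.594]},{"jaw":1,"xyz":[-521,-310,0],"angular":[0,0,-0.594]},{"jaw":1,"xyz":[-521,-310,0],"angular":[0,0,-0.594]},{"jaw":1,"xyz":[-521,-310,0],"angular":[0,0,-0.594]},{"jaw":1,"xyz":[-521,-310,0],"angular":[0,0,-0.594]},{"jaw":1,"xyz":[-521,-310,0],"angular":[0,0,-0.594]},{"jaw":1,"xyz":[-521,-310,0],"angular":[0,0,-0.594]},{"jaw":1,"xyz":[-521,-310,0],"angular":[0,0,-0.594]},{"jaw":1,"xyz":[-521,-310,0],"angular":[0,0,-0.594]}]'
python3 - <<'E'
from h import *
s=ctrl.read_state(); print(s["clock"],s["eef_pos"],s["tool_rot"],np.abs(s["qd"]).max())
im,d=save("wrist","nest1"); np.save("nest1.npy",d)
P=cloud("wrist",d)
near=P[(abs(P[:,0]-612)<150)&(abs(P[:,1]-124)<130)]
for lo,hi in ((70,82),(84,94),(60,84)):
    q=near[(near[:,2]>lo)&(near[:,2]<hi)]; print(lo,hi,rect(q),len(q))
# features in box frame, yaw .214 about (610,123)
a=.214; R=np.array([[np.cos(a),np.sin(a)],[-np.sin(a),np.cos(a)]])
Q=near[near[:,2]>94.5]; q=(Q[:,:2]-[610,123])@R.T
img=np.zeros((400,400,3),np.uint8)
for k in np.argsort(near[:,2]):
    u=(near[k,:2]-[610,123])@R.T; x=int(200-u[1]*2); y=int(200-u[0]*2)
    if 0<=x<399 and 0<=y<399: img[y:y+2,x:x+2]=int(np.clip((near[k,2]-80)*6,0,255))
cv2.imwrite("pics/hm.png",np.hstack([img]))
np.save("feat.npy",np.c_[q,Q[:,2]])
cv2.imwrite("pics/comb.png",np.vstack([np.hstack([cv2.resize(img,(400,400)),cv2.resize(im[40:360,140:540,::-1],(400,320))[:,:] if 0 else cv2.copyMakeBorder(cv2.resize(im[:,:,::-1],(400,250)),0,150,0,0,cv2.BORDER_CONSTANT)])]))
E
```

```text
clock: 2.6
eef_pos: [609.4, 123.4, 250.2]
tool_rot: [3.14, -0.001, -2.927]
force: [-0.0, -0.0, -0.0]
width: 85.5
gripper_force: 0.0
2.6 [609.43979767 123.40690508 250.1704734 ] [ 3.14047810e+00 -5.04030761e-04 -2.92710163e+00] 0.02615276075023521
70 82 (array([602. , 122.2]), array([226.8, 186.2]), np.float64(0.214)) 8025
84 94 (array([613.6, 124.6]), array([169.8, 134.4]), np.float64(0.218)) 18428
60 84 (array([599.3, 121.5]), array([232.3, 186.3]), np.float64(0.214)) 13291
```

View pics/comb.png

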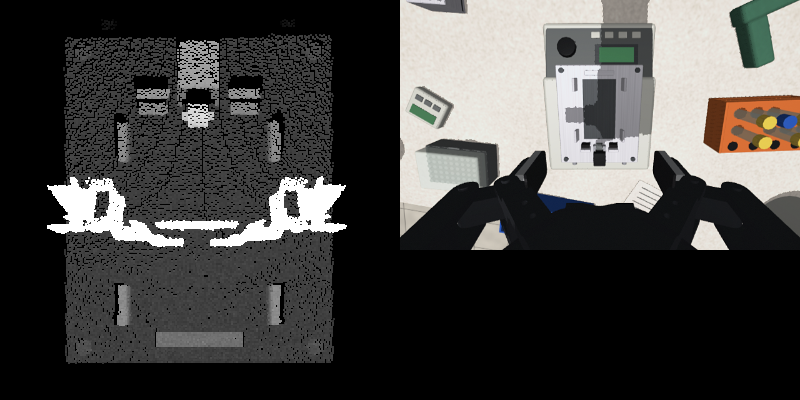

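The height map shows the ledge at (200,339), the four guides at (123/275, 142/305), the stops at (153/245, 100) and the roller at (198,115). The white pixels across the middle are the robot's own fingers.

Run:
```python
from h import *
d=np.load("nest1.npy"); P=cloud("wrist",d); a=.216; R=np.array([[np.cos(a),np.sin(a)],[-np.sin(a),np.cos(a)]])
u=(P[:,:2]-[610,123])@R.T; z=P[:,2]
def st(n,x0,x1,y0,y1,z0,z1):
    m=(u[:,0]>x0)&(u[:,0]<x1)&(u[:,1]>y0)&(u[:,1]<y1)&(z>z0)&(z<z1); q=u[m]
    print(n,m.sum(),"x",np.round(np.percentile(q[:,0],[1,50,99]),1),"y",np.round(np.percentile(q[:,1],[1,50,99]),1),"z",np.round(np.percentile(z[m],[1,50,99]),1))
    return q
st("platform",-100,-40,-90,90,86,94); st("plat rear",30,100,-90,90,86,94)
st("ledge",-80,-60,-30,30,95,104)
for n,s in(("L",1),("R",-1)):
    y=sorted([s*30,s*46])
    st("guide rear"+n,10,50,*y,95,106); st("guide front"+n,-70,-35,*y,95,106); st("stop"+n,40,65,*sorted([s*15,s*36]),95,106)
st("roller",30,55,-10,10,97,125)
q=st("box",-140,130,-95,95,70,82)
# guide yaw
for s in(1,-1):
    m=(abs(u[:,1]*s-38)<8)&(abs(u[:,0])<70)&((u[:,0]>10)|(u[:,0]<-35))&(z>96)&(z<106)
    print(np.polyfit(u[m,0],u[m,1],1))
im,_=0,0
go([445,-193,150],np.pi+.135)
```

```text
platform 5344 x [-80.9 -60.7 -40.6] y [-64.7   0.6  66.1] z [88.9 90.7 93.2]
plat rear 4319 x [30.7 54.4 81.1] y [-64.7  -0.6  66.3] z [89.1 90.7 93.3]
ledge 376 x [-72.6 -69.5 -66.3] y [-20.7   0.7  22. ] z [ 96.9  98.6 100.5]
guide rearL 129 x [19.4 29.4 47.1] y [30.1 37.9 41.1] z [ 95.5 102.4 104. ]
guide frontL 151 x [-61.9 -52.5 -42.8] y [35.7 38.  41.3] z [ 95.3 102.3 104.4]
stopL 222 x [43.1 51.1 55.4] y [15.9 23.4 31.3] z [ 95.2 102.6 105.6]
guide rearR 130 x [19.7 28.8 39.2] y [-39.8 -36.5 -34.2] z [ 95.4 102.2 104.4]
guide frontR 153 x [-61.9 -52.7 -42.8] y [-39.8 -36.6 -34.3] z [ 95.5 102.4 104.3]
stopR 207 x [43.3 48.6 55.5] y [-29.3 -22.  -15.1] z [ 95.6 102.4 105.3]
roller 188 x [36.9 42.4 54.8] y [-8.8  0.6  9.9] z [ 98.1 114.  117.6]
box 8025 x [-116.1   15.3  104.5] y [-90.3 -36.6  91.9] z [70.3 76.4 78.2]
[-1.81996162e-02  3.76193094e+01]
[-2.59221925e-04 -3.68760554e+01]
xyz [ 228.3 -274.8  100. ] ang [ 0.0013 -0.0005  0.081 ]
```

```bash
python3 -m creep '[{"jaw":1,"xyz":[228,-275,0],"angular":[0,0,0.081]},{"jaw":1,"xyz":[228,-275,0],"angular":[0,0,0.081]},{"jaw":1,"xyz":[228,-275,0],"angular":[0,0,0.081]},{"jaw":1,"xyz":[228,-275,0],"angular":[0,0,0.081]},{"jaw":1,"xyz":[228,-275,60],"angular":[0,0,0.081]},{"jaw":1,"xyz":[228,-275,60],"angular":[0,0,0.081]},{"jaw":1,"xyz":[228,-275,60],"angular":[0,0,0.081]},{"jaw":1,"xyz":[228,-275,60],"angular":[0,0,0.081]},{"jaw":1,"xyz":[228,-275,60],"angular":[0,0,0.081]},{"jaw":1,"xyz":[228,-275,60],"angular":[0,0,0.081]}]'
python3 - <<'E'
from h import *
s=ctrl.read_state(); print(s["tool_rot"],np.abs(s["qd"]).max())
im,d=save("wrist","blk1")
P=cloud("wrist",d)
b=P[(abs(P[:,0]-445)<75)&(abs(P[:,1]+193)<55)&(P[:,2]>41)&(P[:,2]<52)]
print(rect(b),np.median(b[:,2]),len(b))
c,_,a=rect(b); go([c[0],c[1],24],np.pi+a)
E
```

```text
clock: 3.9
eef_pos: [446.6, -193.2, 190.9]
tool_rot: [-3.141, 0.001, -3.006]
force: [0.2, 0.1, -0.2]
width: 85.3
gripper_force: 0.0
[-3.14143990e+00  1.34473041e-03 -3.00551007e+00] 0.009379223427607828
(array([ 442.8, -194.3]), array([108. ,  62.1]), np.float64(0.147)) 46.67538441828708 6985
xyz [  3.8  -0.3 166.7] ang [-0.0002  0.001  -0.0116]
```

View pics/blk1.png

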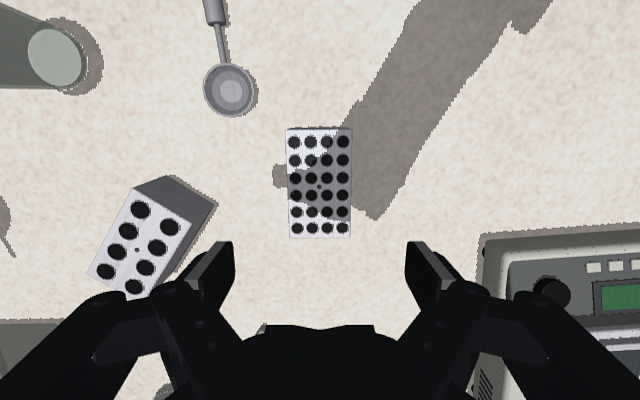

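The wrist view shows the 24-hole block squarely between the fingers at (318,182), with the tall block clear at (150,235). I'll descend and grip.

```bash
python3 -m creep '[{"jaw":1,"xyz":[4,0,50],"angular":[0,0,-0.012]},{"jaw":1,"xyz":[4,0,100],"angular":[0,0,-0.012]},{"jaw":1,"xyz":[4,0,140],"angular":[0,0,-0.012]},{"jaw":1,"xyz":[4,0,160],"angular":[0,0,-0.012]},{"jaw":1,"xyz":[4,0,167],"angular":[0,0,-0.012]},{"jaw":1,"xyz":[4,0,167],"angular":[0,0,-0.012]},{"jaw":1,"xyz":[4,0,167],"angular":[0,0,-0.012]}]'; python3 -m creep '[{"jaw":-1,"xyz":[0,0,0],"angular":[0,0,0]},{"jaw":-1,"xyz":[0,0,0],"angular":[0,0,0]},{"jaw":-1,"xyz":[0,0,0],"angular":[0,0,0]},{"jaw":-1,"xyz":[0,0,0],"angular":[0,0,0]},{"jaw":-1,"xyz":[0,0,0],"angular":[0,0,0]},{"jaw":-1,"xyz":[0,0,0],"angular":[0,0,0]},{"jaw":-1,"xyz":[0,0,0],"angular":[0,0,0]},{"jaw":-1,"xyz":[0,0,0],"angular":[0,0,0]}]'
```

```text
clock: 4.82
eef_pos: [442.0, -195.0, 23.7]
tool_rot: [3.142, 0.001, -2.997]
force: [0.6, -0.3, 0.1]
width: 85.6
gripper_force: 0.0
clock: 5.82
eef_pos: [442.0, -195.1, 24.1]
tool_rot: [-3.141, 0.001, -2.996]
force: [0.7, 0.9, 5.8]
width: 61.3
gripper_force: 65.9
```

```bash
python3 -m creep '[{"jaw":-1,"xyz":[0,0,-20],"angular":[0,0,0]},{"jaw":-1,"xyz":[0,0,-60],"angular":[0,0,0]},{"jaw":-1,"xyz":[0,0,-110],"angular":[0,0,0]},{"jaw":-1,"xyz":[0,0,-150],"angular":[0,0,0]},{"jaw":-1,"xyz":[0,0,-176],"angular":[0,0,0]},{"jaw":-1,"xyz":[0,0,-176],"angular":[0,0,0]},{"jaw":-1,"xyz":[0,0,-176],"angular":[0,0,0]}]'
python3 - <<'E'
from h import *
s=ctrl.read_state(); print(s["width"],s["gripper_force"])
go([585.9,118.4,200],np.pi+.216)
E
```

```text
clock: 6.7
eef_pos: [440.5, -194.7, 198.1]
tool_rot: [3.14, -0.002, -2.996]
force: [1.5, -0.1, -3.8]
width: 61.2
gripper_force: 67.6
61.186994908550474 67.59273290634155
xyz [-189.2  288.8   -1.9] ang [ 0.0014 -0.0022 -0.0708]
```

```bash
python3 -m creep '[{"jaw":-1,"xyz":[-30,45,-2],"angular":[0,0,-0.02]},{"jaw":-1,"xyz":[-65,99,-2],"angular":[0,0,-0.03]},{"jaw":-1,"xyz":[-97,149,-2],"angular":[0,0,-0.04]},{"jaw":-1,"xyz":[-130,199,-2],"angular":[0,0,-0.05]},{"jaw":-1,"xyz":[-160,245,-2],"angular":[0,0,-0.06]},{"jaw":-1,"xyz":[-180,275,-2],"angular":[0,0,-0.07]},{"jaw":-1,"xyz":[-189,289,-2],"angular":[0,0,-0.07]},{"jaw":-1,"xyz":[-189,289,-2],"angular":[0,0,-0.07]},{"jaw":-1,"xyz":[-189,289,20],"angular":[0,0,-0.07]},{"jaw":-1,"xyz":[-189,289,40],"angular":[0,0,-0.07]},{"jaw":-1,"xyz":[-189,289,40],"angular":[0,0,-0.07]},{"jaw":-1,"xyz":[-189,289,40],"angular":[0,0,-0.07]}]'
python3 - <<'E'
from h import *
s=ctrl.read_state(); print(s["tool_rot"],s["force"],np.abs(s["qd"]).max())
im,d=save("wrist","in1"); np.save("in1.npy",d); P=cloud("wrist",d); e=s["eef_pos"]
a=.216; R=np.array([[np.cos(a),np.sin(a)],[-np.sin(a),np.cos(a)]])
u=(P[:,:2]-[598.6,121.2])@R.T; z=P[:,2]
print("tcp nest", (e[:2]-[598.6,121.2])@R.T, e[2]-90)
m=(abs(u[:,0])<90)&(abs(u[:,1])<50)&(z>160)&(z<190); m&=(u[:,0]<20)
print("block top",rect(P[m]),np.percentile(z[m],[5,50,95]),"nest x,y ranges",np.percentile(u[m],[1,99],axis=0))
A=np.c_[u[m],np.ones(m.sum())]; print("tilt",np.linalg.lstsq(A,z[m],rcond=None)[0])
m=(u[:,0]>-75)&(u[:,0]<-45)&(abs(u[:,1])<30)&(z>95)&(z<104)
print("ledge",m.sum(),np.percentile(u[m],[1,50,99],axis=0) if m.sum() else "")
E
```

```text
clock: 8.2
eef_pos: [586.9, 116.8, 159.8]
tool_rot: [-3.141, 0.0, -2.928]
force: [-0.4, 0.3, -3.1]
width: 61.0
gripper_force: 67.3
[-3.14094230e+00  9.83816957e-05 -2.92815099e+00] [-0.39774785  0.2644022  -3.06482215] 0.01215347230318393
tcp nest [-12.34277092  -1.75591934] 69.75656161965554
block top (array([571. , 115.2]), array([99.7, 73.7]), np.float64(-1.36)) [176.82310704 182.67756557 183.89966431] nest x,y ranges [[-64.84655241 -37.50261965]
 [  3.53544519  35.71548148]]
tilt [ 3.03888960e-02 -1.58211495e-03  1.83090415e+02]
ledge 133 [[-61.17990121 -21.1525958 ]
 [-60.74708639   0.14848025]
 [-60.425364    20.96888936]]
```

View pics/in1.png

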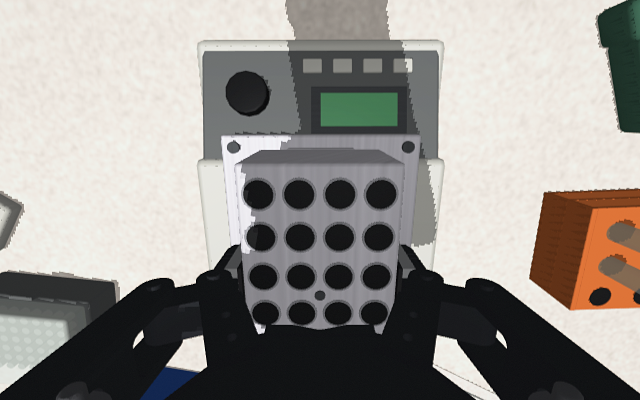

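The block is held square over the nest (top face about x 235–405, y 165–330), and the ledge shows just beyond its front edge. I'll check tilt and lateral offset before going in.

Run:
```python
from h import *
d=np.load("in1.npy"); P=cloud("wrist",d)
a=.216; R=np.array([[np.cos(a),np.sin(a)],[-np.sin(a),np.cos(a)]])
u=(P[:,:2]-[598.6,121.2])@R.T; z=P[:,2]
m=(u[:,0]>-62)&(u[:,0]<-20)&(abs(u[:,1])<26)&(z>180)&(z<188)
print("tilt",m.sum(),np.round(np.linalg.lstsq(np.c_[u[m],np.ones(m.sum())],z[m],rcond=None)[0],4))
for x in(-58,-50,-42):
    m=(abs(u[:,0]-x)<3)&(abs(u[:,1])<45)&(z>179)&(z<188); print(x,np.percentile(u[m,1],[0.5,99.5]))
m=(abs(u[:,1])<20)&(u[:,0]<-40)&(z>180)&(z<188); print("front",np.percentile(u[m,0],[0,1,3]))
# fixed features: guides visible? platform edges
m=(u[:,0]<-68)&(u[:,0]>-80)&(abs(u[:,1])<90)&(z>86)&(z<94); print("plat y",np.percentile(u[m,1],[.5,99.5]),"z",np.median(z[m]),"plat front",np.percentile(u[m,0],1))
```

```text
tilt 14371 [ 6.000000e-04 -5.000000e-04  1.827842e+02]
-58 [-31.18839856  29.39291742]
-50 [-31.19531929  29.43835154]
-42 [-31.21380367  29.43288036]
front [-65.02185096 -64.6917543  -64.37057322]
plat y [-65.06435208  64.87196227] z 89.88708073407861 plat front -69.33329319598407
```

```bash
python3 -m creep '[{"jaw":-1,"xyz":[0,0.8,10],"angular":[0,0,-0.002]},{"jaw":-1,"xyz":[0,0.8,20],"angular":[0,0,-0.002]},{"jaw":-1,"xyz":[0,0.8,28],"angular":[0,0,-0.002]},{"jaw":-1,"xyz":[0,0.8,33],"angular":[0,0,-0.002]},{"jaw":-1,"xyz":[0,0.8,36],"angular":[0,0,-0.002]},{"jaw":-1,"xyz":[0,0.8,36],"angular":[0,0,-0.002]},{"jaw":-1,"xyz":[0,0.8,36],"angular":[0,0,-0.002]},{"jaw":-1,"xyz":[0,0.8,36],"angular":[0,0,-0.002]}]'
```

```text
clock: 9.25
eef_pos: [586.8, 119.1, 123.6]
tool_rot: [3.142, 0.001, -2.924]
force: [0.7, 0.4, -3.8]
width: 61.3
gripper_force: 67.4
```

```bash
python3 -m creep '[{"jaw":-1,"xyz":[-2,0,0],"angular":[0,0,0]},{"jaw":-1,"xyz":[-4,0,0],"angular":[0,0,0]},{"jaw":-1,"xyz":[-6,0,0],"angular":[0,0,0]},{"jaw":-1,"xyz":[-8,0,0],"angular":[0,0,0]},{"jaw":-1,"xyz":[-9,0,0],"angular":[0,0,0]},{"jaw":-1,"xyz":[-10,0,0],"angular":[0,0,0]},{"jaw":-1,"xyz":[-10,0,0],"angular":[0,0,0]}]'
python3 - <<'E'
from h import *
s=ctrl.read_state()
a=.216; R=np.array([[np.cos(a),np.sin(a)],[-np.sin(a),np.cos(a)]])
im,d=save("wrist","in2"); P=cloud("wrist",d); u=(P[:,:2]-[598.6,121.2])@R.T; z=P[:,2]
print("F nest",s["force"][:2]@R.T,s["force"][2],"tcp",(s["eef_pos"][:2]-[598.6,121.2])@R.T,s["eef_pos"][2])
m=(abs(u[:,1])<20)&(u[:,0]<-30)&(z>140)&(z<152); print("front top",m.sum(),np.percentile(u[m,0],[1]),np.median(z[m]))
for lo in (-90,):
    m=(u[:,0]>-75)&(u[:,0]<-30)&(abs(u[:,1])<20)&(z>95)&(z<100.3); print("ledge",m.sum(),np.percentile(u[m],[1,50,99],axis=0) if m.sum() else "")
    m=(u[:,0]<-50)&(u[:,0]>-105)&(abs(u[:,1])<60)&(z>87)&(z<93); print("plat front",np.percentile(u[m,0],[.5,1]),"z",np.median(z[m]))
E
```

```text
clock: 10.12
eef_pos: [596.4, 121.1, 123.2]
tool_rot: [3.142, -0.0, -2.924]
force: [-0.5, -0.5, -4.8]
width: 61.4
gripper_force: 67.4
F nest [-0.63276085 -0.39317775] -4.798072035428748 tcp [-2.16698122  0.4188811 ] 123.17705465477623
front top 7420 [-55.07002183] 145.7527307882161
ledge 388 [[-5.71557974e+01 -1.94541574e+01]
 [-5.59401233e+01  3.84447162e-02]
 [-5.48122127e+01  1.95014165e+01]]
plat front [-65.14044933 -65.12561819] z 90.4693744965297
```

```bash
cat > chk.py <<'E'
from h import *
s=ctrl.read_state()
a=.216; R=np.array([[np.cos(a),np.sin(a)],[-np.sin(a),np.cos(a)]])
im,d=viewer.get_image("wrist"); P=cloud("wrist",d); u=(P[:,:2]-[598.6,121.2])@R.T; z=P[:,2]
print("F nest",np.round(s["force"][:2]@R.T,1),"tcp",np.round((s["eef_pos"][:2]-[598.6,121.2])@R.T,1))
m=(abs(u[:,1])<20)&(u[:,0]<-20)&(z>125)&(z<152); zt=np.median(z[m]); m&=abs(z-zt)<2.5; f=np.percentile(u[m,0],1)
m2=m&(u[:,0]>f+3)&(u[:,0]<f+40); t=np.linalg.lstsq(np.c_[u[m2],np.ones(m2.sum())],z[m2],rcond=None)[0]
q=(u[:,0]<-30)&(u[:,0]>-105)&(abs(u[:,1])<60)&(z>87)&(z<93); pf=np.percentile(u[q,0],.5); sl=pf+69.35; zp=np.median(z[q])
m3=(u[:,0]>f+5)&(u[:,0]<f+25)&(abs(z-zt)<2.5)&(abs(u[:,1])<45); yy=np.percentile(u[m3,1],[.5,99.5])
print("block x on platform",round(f+54-sl,1),"platform slid",round(sl,1),"bottom above platform",round(zt-46-zp,1),"tilt",np.round(t[:2],3),"y",np.round(yy,1))
E
python3 -m creep '[{"jaw":-1,"xyz":[-1,0,0],"angular":[0,0,0]},{"jaw":-1,"xyz":[-2,0,0],"angular":[0,0,0]},{"jaw":-1,"xyz":[-3,0,0],"angular":[0,0,0]},{"jaw":-1,"xyz":[-4,0,0],"angular":[0,0,0]},{"jaw":-1,"xyz":[-5,0,0],"angular":[0,0,0]},{"jaw":-1,"xyz":[-6,0,0],"angular":[0,0,0]},{"jaw":-1,"xyz":[-7,0,0],"angular":[0,0,0]},{"jaw":-1,"xyz":[-8,0,0],"angular":[0,0,0]},{"jaw":-1,"xyz":[-8,0,0],"angular":[0,0,0]}]'; python3 chk.py
```

```text
clock: 11.3
eef_pos: [604.4, 122.9, 123.3]
tool_rot: [3.142, 0.0, -2.924]
force: [-1.3, -2.1, -5.9]
width: 61.5
gripper_force: 67.4
F nest [-1.7 -1.8] tcp [6.  0.5]
block x on platform -5.2 platform slid 12.4 bottom above platform 9.4 tilt [-0.004  0.001] y [-29.5  31.1]
```

```bash
python3 -m creep '[{"jaw":-1,"xyz":[-1,0,0],"angular":[0,0,0]},{"jaw":-1,"xyz":[-2,0,0],"angular":[0,0,0]},{"jaw":-1,"xyz":[-3,0,0],"angular":[0,0,0]},{"jaw":-1,"xyz":[-4,0,0],"angular":[0,0,0]},{"jaw":-1,"xyz":[-5,0,0],"angular":[0,0,0]},{"jaw":-1,"xyz":[-6,0,0],"angular":[0,0,0]},{"jaw":-1,"xyz":[-7,0,0],"angular":[0,0,0]},{"jaw":-1,"xyz":[-7,0,0],"angular":[0,0,0]}]'; python3 chk.py
```

```text
clock: 12.35
eef_pos: [611.3, 124.4, 123.3]
tool_rot: [3.142, 0.0, -2.924]
force: [-0.1, 0.3, -4.4]
width: 61.3
gripper_force: 67.4
F nest [0.  0.3] tcp [13.1  0.4]
block x on platform -5.2 platform slid 19.5 bottom above platform 9.3 tilt [0.001 0.   ] y [-29.5  31.1]
```

```bash
python3 -m creep '[{"jaw":-1,"xyz":[-1,-0.3,-0.3],"angular":[0,0,0]},{"jaw":-1,"xyz":[-2,-0.5,-0.5],"angular":[0,0,0]},{"jaw":-1,"xyz":[-3,-0.5,-0.5],"angular":[0,0,0]},{"jaw":-1,"xyz":[-4,-0.5,-0.5],"angular":[0,0,0]},{"jaw":-1,"xyz":[-5,-0.5,-0.5],"angular":[0,0,0]},{"jaw":-1,"xyz":[-5,-0.5,-0.5],"angular":[0,0,0]}]'; python3 chk.py
```

```text
clock: 13.15
eef_pos: [616.3, 125.0, 123.8]
tool_rot: [3.142, 0.0, -2.924]
force: [-0.6, 0.4, -4.3]
width: 61.4
gripper_force: 67.4
F nest [-0.5  0.5] tcp [18.1 -0. ]
block x on platform -5.3 platform slid 24.5 bottom above platform 9.8 tilt [ 0.049 -0.   ] y [-30.1  30.5]
```

```bash
python3 -m creep '[{"jaw":-1,"xyz":[-1,0,0],"angular":[0,0,0]},{"jaw":-1,"xyz":[-2,0,0],"angular":[0,0,0]},{"jaw":-1,"xyz":[-3,0,0],"angular":[0,0,0]},{"jaw":-1,"xyz":[-4,0,0],"angular":[0,0,0]},{"jaw":-1,"xyz":[-5,0,0],"angular":[0,0,0]},{"jaw":-1,"xyz":[-5,0,0],"angular":[0,0,0]}]'; python3 chk.py
```

```text
clock: 13.95
eef_pos: [621.1, 126.1, 123.8]
tool_rot: [-3.142, 0.0, -2.924]
force: [-0.2, -0.1, -4.3]
width: 61.2
gripper_force: 67.4
F nest [-0.2 -0. ] tcp [23.  -0.1]
block x on platform -5.3 platform slid 29.4 bottom above platform 9.6 tilt [0.076 0.001] y [-30.1  30.5]
```

```bash
sed -i 's/f+40/f+25/' chk.py; python3 -m creep '[{"jaw":-1,"xyz":[-1,0,0],"angular":[0,0,0]},{"jaw":-1,"xyz":[-2,0,0],"angular":[0,0,0]},{"jaw":-1,"xyz":[-3,0,0],"angular":[0,0,0]},{"jaw":-1,"xyz":[-4,0,0],"angular":[0,0,0]},{"jaw":-1,"xyz":[-4,0,0],"angular":[0,0,0]}]'; python3 chk.py
```

```text
clock: 14.62
eef_pos: [624.8, 126.9, 123.8]
tool_rot: [-3.142, -0.0, -2.924]
force: [-3.1, -1.0, -2.2]
width: 61.2
gripper_force: 67.4
F nest [-3.2 -0.4] tcp [26.8 -0.1]
block x on platform -1.7 platform slid 29.5 bottom above platform 9.3 tilt [ 0.019 -0.001] y [-30.1  30.6]
```

```bash
python3 -m creep '[{"jaw":-1,"xyz":[-0.6,0,0],"angular":[0,0,0]},{"jaw":-1,"xyz":[-1.2,0,0],"angular":[0,0,0]},{"jaw":-1,"xyz":[-1.8,0,0],"angular":[0,0,0]},{"jaw":-1,"xyz":[-2.4,0,0],"angular":[0,0,0]},{"jaw":-1,"xyz":[-2.4,0,0],"angular":[0,0,0]}]'; python3 chk.py;  python3 -m creep '[{"jaw":-1,"xyz":[-0.4,0,0],"angular":[0,0,0]},{"jaw":-1,"xyz":[-0.8,0,0],"angular":[0,0,0]},{"jaw":-1,"xyz":[-0.8,0,0],"angular":[0,0,0]}]'; python3 chk.py
```

```text
clock: 15.3
eef_pos: [627.2, 127.4, 123.8]
tool_rot: [3.142, -0.0, -2.924]
force: [-4.7, -1.1, -3.1]
width: 61.2
gripper_force: 67.5
F nest [-4.8 -0.1] tcp [29.3 -0. ]
block x on platform 0.9 platform slid 29.4 bottom above platform 9.0 tilt [0.231 0.002] y [-30.   30.6]
clock: 15.72
eef_pos: [627.5, 127.5, 123.7]
tool_rot: [-3.142, -0.001, -2.924]
force: [-5.8, -1.1, -1.9]
width: 61.4
gripper_force: 67.5
F nest [-5.9  0.2] tcp [29.6 -0. ]
block x on platform 1.3 platform slid 29.3 bottom above platform 8.8 tilt [ 1.492 -0.005] y [-30.   30.6]
```

```bash
sed -i 's/(u\[:,0\]<-20)/(u[:,0]<12)/' chk.py; sed -i 's/f+25)&(abs(z-zt)<2.5)&(abs(u\[:,1\])<45)/f+25)\&(abs(z-zt)<3)\&(abs(u[:,1])<45)/' chk.py; python3 -m creep '[{"jaw":-1,"xyz":[-0.5,0,0],"angular":[0,0,0]},{"jaw":-1,"xyz":[-0.5,0,0],"angular":[0,0,0]}]'; python3 chk.py
```

```text
clock: 16.02
eef_pos: [627.7, 127.6, 123.7]
tool_rot: [-3.141, -0.002, -2.924]
force: [-4.5, -1.8, -1.3]
width: 61.6
gripper_force: 67.6
F nest [-4.8 -0.8] tcp [29.8 -0. ]
block x on platform 1.7 platform slid 29.4 bottom above platform 9.8 tilt [-0.006  0.001] y [-30.   30.6]
```

```bash
python3 -m creep '[{"jaw":-1,"xyz":[-0.5,0,0],"angular":[0,0,0]},{"jaw":-1,"xyz":[-0.8,0,0],"angular":[0,0,0]},{"jaw":-1,"xyz":[-0.8,0,0],"angular":[0,0,0]}]'; python3 chk.py
```

```text
clock: 16.45
eef_pos: [627.9, 127.6, 123.5]
tool_rot: [-3.141, -0.003, -2.925]
force: [-7.8, -1.4, -0.0]
width: 61.2
gripper_force: 67.7
F nest [-7.9  0.3] tcp [30. -0.]
block x on platform 1.7 platform slid 29.5 bottom above platform 9.7 tilt [-0.01  -0.001] y [-29.9  30.7]
```

```bash
python3 -m creep '[{"jaw":-1,"xyz":[0,0,1],"angular":[0,0,0]},{"jaw":-1,"xyz":[0,0,2],"angular":[0,0,0]},{"jaw":-1,"xyz":[0,0,3],"angular":[0,0,0]},{"jaw":-1,"xyz":[0,0,4],"angular":[0,0,0]},{"jaw":-1,"xyz":[0,0,4],"angular":[0,0,0]}]'; python3 chk.py
```

```text
clock: 17.12
eef_pos: [627.8, 127.5, 119.4]
tool_rot: [-3.141, -0.003, -2.925]
force: [-5.6, -0.7, -1.9]
width: 61.2
gripper_force: 67.7
F nest [-5.6  0.5] tcp [29.9 -0.1]
block x on platform 1.7 platform slid 29.5 bottom above platform 5.5 tilt [-0.008 -0.001] y [-30.1  30.7]
```

The front edge is already below the ledge top, with no upward load. I'll continue down.

```bash
python3 -m creep '[{"jaw":-1,"xyz":[0,0,1],"angular":[0,0,0]},{"jaw":-1,"xyz":[0,0,2],"angular":[0,0,0]},{"jaw":-1,"xyz":[0,0,3],"angular":[0,0,0]},{"jaw":-1,"xyz":[0,0,4],"angular":[0,0,0]},{"jaw":-1,"xyz":[0,0,5],"angular":[0,0,0]},{"jaw":-1,"xyz":[0,0,5],"angular":[0,0,0]}]'; python3 chk.py
```

```text
clock: 17.92
eef_pos: [627.8, 127.5, 114.3]
tool_rot: [-3.141, -0.003, -2.925]
force: [-5.9, -0.8, -1.6]
width: 61.4
gripper_force: 67.8
F nest [-6.   0.5] tcp [29.9 -0.1]
block x on platform 1.7 platform slid 29.5 bottom above platform 0.6 tilt [-0.01 -0.  ] y [-30.   30.6]
```

```bash
python3 -m creep '[{"jaw":-1,"xyz":[0,0,0.5],"angular":[0,0,0]},{"jaw":-1,"xyz":[0,0,0.8],"angular":[0,0,0]},{"jaw":-1,"xyz":[0,0,0.8],"angular":[0,0,0]}]'; python3 chk.py
```

```text
clock: 18.35
eef_pos: [627.8, 127.5, 114.2]
tool_rot: [-3.141, -0.003, -2.925]
force: [-8.2, -3.1, 2.7]
width: 61.5
gripper_force: 68.2
F nest [-8.6 -1.2] tcp [29.9 -0.1]
block x on platform 1.6 platform slid 29.5 bottom above platform 0.4 tilt [-0.006 -0.   ] y [-30.1  30.6]
```

The platform now carries the block. I'll release slowly and lift clear.

```bash
python3 -m creep '[{"jaw":0.55,"xyz":[0,0,0],"angular":[0,0,0]},{"jaw":0.8,"xyz":[0,0,0],"angular":[0,0,0]},{"jaw":1,"xyz":[0,0,0],"angular":[0,0,0]},{"jaw":1,"xyz":[0,0,0],"angular":[0,0,0]},{"jaw":1,"xyz":[0,0,0],"angular":[0,0,0]},{"jaw":1,"xyz":[0,0,0],"angular":[0,0,0]}]'; python3 chk.py; python3 -m creep '[{"jaw":1,"xyz":[0,0,-5],"angular":[0,0,0]},{"jaw":1,"xyz":[0,0,-20],"angular":[0,0,0]},{"jaw":1,"xyz":[0,0,-50],"angular":[0,0,0]},{"jaw":1,"xyz":[20,0,-100],"angular":[0,0,0]},{"jaw":1,"xyz":[20,0,-140],"angular":[0,0,0]},{"jaw":1,"xyz":[20,0,-140],"angular":[0,0,0]},{"jaw":1,"xyz":[20,0,-140],"angular":[0,0,0]},{"jaw":1,"xyz":[20,0,-140],"angular":[0,0,0]}]'; python3 chk.py
python3 - <<'E'
from h import *
im,d=save("wrist","end"); P=cloud("wrist",d)
m=(abs(P[:,0]-625)<80)&(abs(P[:,1]-127)<55)&(P[:,2]>131)&(P[:,2]<142)
q=P[m]; print(rect(q),np.median(q[:,2]),np.linalg.lstsq(np.c_[q[:,:2]-q[:,:2].mean(0),np.ones(len(q))],q[:,2],rcond=None)[0])
E
```

```text
clock: 19.15
eef_pos: [629.3, 127.9, 114.0]
tool_rot: [3.142, 0.0, -2.924]
force: [0.2, -0.6, 0.2]
width: 85.3
gripper_force: 0.0
F nest [ 0.1 -0.6] tcp [31.4 -0.1]
block x on platform -0.0 platform slid 29.2 bottom above platform 0.2 tilt [-0.006 -0.   ] y [-29.9  30.8]
clock: 20.2
eef_pos: [609.0, 123.3, 252.9]
tool_rot: [-3.142, -0.002, -2.924]
force: [0.2, 0.7, 0.1]
width: 85.5
gripper_force: 0.0
F nest [0.4 0.6] tcp [10.6 -0.2]
block x on platform -0.0 platform slid 29.3 bottom above platform 0.3 tilt [-0.007 -0.001] y [-30.  31.]
(array([627.1, 128.1]), array([108.4,  62.1]), np.float64(0.216)) 136.79483915897063 [ 8.72603931e-04 -1.19088136e-04  1.36789411e+02]
```

View pics/end.png

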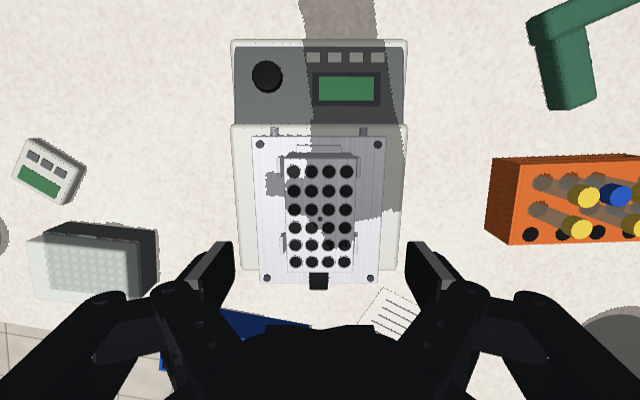

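The block lies flat in the nest at (320,215) in the picture. It sits behind the ledge and within 1 mm of the nest middle, with zero tilt and the yaw matching. The arm is clear.

```bash
python3 -c "from cell import ctrl; print(ctrl.finish_job())"
```

```text
the job is handed in; nothing more can be done
None
```

The 24-hole block lies flat in the nest, within about 1 mm of its middle and behind the front ledge; the lever should be pressed, judging by the block's position since its angle was not read, and the job is handed in with no verdict returned.

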